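# Rinsed ink cups onto their drying pegs

## Robot

A 6-joint arm with a two-finger parallel gripper is mounted at the origin on the work surface. World frame = base frame: x ahead of the robot, y to its left, z up, the work surface at z = 0. Lengths are in m, angles in rad, forces in N, time in s.
With the tool pointing down it reaches from about 0.35 to 0.775 m from the base axis. Payload 5.5 kg.
Tool frame: the origin (TCP) lies midway between the tips of the shut fingers; the grasp point (between the pads) lies grip_point_offset behind it (grip_point_offset is the distance from the TCP to the grasp point, in m); z points along the fingers, y is the direction in which the jaws open and shut (so a half turn about z gives the same grasp; the last joint's range is limited). The gripper opens to 85 mm and grips with 20 to 120 N. Pads are 22 mm wide; open, the fingers measure 114 mm over their backs; the gripper's body (76 mm by 85 mm) begins 54 mm behind the grasp point. The pads swing forward as they close: fully open they stand 13 mm farther back than shut.
Start: joints at [-1.295, 0.313, 0.046, 1.304, 0, 1.431], TCP at [0.232, -0.526, 0.231] pointing down, gripper open.
Joint ranges: [-2.76, 2.76], [-0.86, 1.69], [-1.03, 1.26], [-2.2, 2.34], [-1.47, 1.5], [-3.14, 3.14]. Speed limits (rad/s): [2.57, 2.57, 3.14, 3.14, 3.14, 3.14].

## Interface

Orientations are given as a unit quaternion [w, x, y, z].
In Python, from workcell import * gives the robot as it stands.
- The arm moves only by the tool send_rows, never from a script. Its argument "series" is one flat list of numbers, 7 for each row, row after row: the shift along the tool's x, y, z in cm, then the turn, a rotation vector about the tool's x, y, z in degrees, then the opening, from 0 (shut) to 1 (fully open). A call has 1 to 10 rows; each row is the pose to reach, as a shift and turn from the pose commanded when the call began, along the tool's axes at that moment; what a row does not reach only later rows make up. A row lasts 1/12 s, in which the tool goes at most 41.7 mm and 7.16 degrees, less where a joint would pass 70% of its speed; a pose out of reach is approached as far as the arm can. A call with a gripper value outside its range is refused whole. The fingers move at their own pace and stop on an object; "newtons" is the grip in N (left out, the last holds). Time passes only in rows, so rows that repeat a pose let the fingers close. It gives the time, the measured TCP pose, the force and the opening at its end, in the units of the state.
- get_state(): the state, without advancing time (a new reading comes with each control period).
- read_camera(name): name is "side" or "top"; returns the picture (420x560x3 uint8, blue, green, red); there is no depth.
- camera_info(name): a dict with "K" (3x3 intrinsics, pixels), "D" ([k1, k2, p1, p2, k3] as OpenCV has them; the pictures are not rectified), "xyz" and "attitude" of the camera in the world. Camera axes: x right, y down, z forward; pixel columns grow to the right and rows downward; lengths in m; the calibration is good to about 2 mm. A picture is of the moment at which its call begins. camera_info takes no time and is no camera call.
- hand_in(): hands the job in, once; it reports no verdict.
Trained networks look in the newest picture that a camera, given by its name, has taken for a name from the list of things; names that differ only in an ending like _2 or _b are one class to them, and where a whole thing is asked for, a point or a joint stands for the part that bears it (a point fixed in the world has none). Each returns a list of dicts, best first, with "p" (0 to 1); they miss things now and then, are a little off and sometimes report something else, mostly with a low value. They report only what shows in the picture. A call takes as long as a camera call. They do not tell look-alikes from the thing itself.
- silhouettes(camera, label): "pixels" (420x560 bool, what is visible of it) and "box" ([left, top, width, height] in pixels, round what is visible of it).
The state is a dict: "clock": time; "joint_pos": joint angles; "qvel": joint speeds; "tau": joint torques, N m; "tcp_pos": TCP position; "orientation": TCP orientation; "wrist_force": force on the tool from outside, world axes, zero at the start; "ft_torque": the same for the moment, N m; "finger_gap": finger opening in m.
Only numpy, scipy, OpenCV 4.12 (cv2) and the standard library are available. Lean on these libraries where they do the work, as an engineer would, in place of code of your own. Each camera call takes 0.05 s, during which the arm holds its last target. There are 200 camera calls.

## Task

Put the two rinsed ink vessels lying on the draining cradles upside down on the empty drying stands so they can dry: the blue cup over the thick white peg and the orange slim tube over the thin brass peg, each lowered fully home until its rim rests flat on the green foot, then let go. Never let a vessel fall, and leave everything else on the bench where it is.

Things in the scene. Friction and masses are not known exactly. Their poses are not given: they have to be found in the camera images.
- wide_cup: Blue ink cup: straight round tube 100 mm long, 56 mm outside, 50 mm inside, one end open, the other closed, 8 mm thick and heavier. Origin at the centre of the closed end's outer face; +x along the axis to the mouth. Starts lying level on the shorter draining cradle, axis 73 mm above the bench, mouth to the robot's left or ahead-left (0.95 to 1.6 rad from +x towards +y). Mass 100 to 190 g.
- wide_cup_mouth (a point): Centre of the blue cup's open mouth, 100 mm from its origin along its axis.
- slim_tube: Orange slim ink tube: straight round tube 130 mm long, 44 mm outside, 38 mm inside, one end open, the other closed, 8 mm thick and heavier. Origin at the centre of the closed end's outer face; +x along the axis to the mouth. Starts lying level on the longer draining cradle, axis 65 mm above the bench, mouth to the robot's left or ahead-left (0.95 to 1.6 rad from +x towards +y). Mass 80 to 150 g.
- slim_tube_mouth (a point): Centre of the orange tube's open mouth, 130 mm from its origin along its axis.
- wide_cradle: Draining cradle fixed to the bench: a white drip dish 130 x 76 mm, 12 mm high, carrying two level steel rods 8 mm thick along its x axis, 32 mm apart, their centres 45 mm above the bench, one leg at each end. Nothing rises above the rods. Origin under its middle; +x is the way the mouth of the vessel on it points. It carries the blue cup.
- slim_cradle: Draining cradle fixed to the bench: a white drip dish 160 x 76 mm, 12 mm high, carrying two level steel rods 8 mm thick along its x axis, 32 mm apart, their centres 45 mm above the bench, one leg at each end. Nothing rises above the rods. Origin under its middle; +x is the way the mouth of the vessel on it points. It carries the orange tube.
- thick_stand: Drying stand fixed to the bench: green round foot 94 mm across and 10 mm thick, with one upright white plastic peg 40 mm in diameter that stands 70 mm above the foot; its top 20 mm taper to 18 mm. Origin under the centre of the foot.
- thick_stand_seat (a point): Centre of the upper face of the thick-peg stand's foot, 10 mm above the bench, on the peg's axis (z up): where the rim must rest.
- thin_stand: Drying stand fixed to the bench: green round foot 94 mm across and 10 mm thick, with one upright brass peg 28 mm in diameter that stands 95 mm above the foot; its top 20 mm taper to 13 mm. Origin under the centre of the foot.
- thin_stand_seat (a point): Centre of the upper face of the thin-peg stand's foot, 10 mm above the bench, on the peg's axis (z up): where the rim must rest.
- drying_cup: Yellow cup, 56 mm across and 100 mm high, upside down on a third stand like the thick-peg one, at the far side. Leave both alone. Origin at the centre of its rim plane, which is at the bottom; z up.
- ink_tin: Low ink tin with a red label, 76 mm across, 60 mm high, standing beyond the gap between the cradles and the stands. Leave alone. Origin under its centre.
- cleaner_jar: Jar with black cap, 72 mm across, 110 mm high, standing. Leave alone. Origin under its centre.
- foil_roll: Roll of silver foil standing on end, 68 mm across, 120 mm high. Leave alone. Origin under its centre.
- brayer: Hand ink roller lying down, black roller 100 mm wide, wooden handle, about 150 mm long, up to 40 mm high. Leave alone. Origin on the bench under the roller.
- ink_knife: Ink spatula lying down, 200 mm long. Leave alone. Origin under its middle.
Things that resemble listed ones, but are neither listed nor needed, are in the scene too. Of the things like the slim_tube, leave any that is purple; of the rest the smaller one is meant.

How it is judged:
At the end, for the whole second after the job is handed in: Both vessels are upside down (mouth down, axis within about 5 degrees of vertical) and at rest: the blue cup over the thick white peg, the orange tube over the thin brass peg, the mouth's centre within 10 mm of the peg's axis and within 5 mm above the foot (angle between each of wide_cup, slim_tube's own x axis and vertical above 3.05 rad and horizontal distance between wide_cup_mouth and thick_stand_seat below 0.01 m and z of wide_cup_mouth in the frame of thick_stand_seat below 0.005 m and linear speed of each of wide_cup, slim_tube below 0.02 m/s and angular speed of each of wide_cup, slim_tube below 0.2 rad/s and horizontal distance between slim_tube_mouth and thin_stand_seat below 0.01 m and z of slim_tube_mouth in the frame of thin_stand_seat below 0.005 m); the robot touches nothing.
It fails at once if the blue cup falls: it moves faster than 0.5 m/s with no finger touching it (a drop of about 13 mm) (linear speed of wide_cup above 0.5 m/s and contact force between wide_cup and the fingers below 0.05 N).
It fails at once if the orange tube falls: it moves faster than 0.5 m/s with no finger touching it (a drop of about 13 mm) (linear speed of slim_tube above 0.5 m/s and contact force between slim_tube and the fingers below 0.05 N).
It fails at once if a bystander (yellow cup, ink tin, jar, foil roll, ink roller or ink spatula) is moved more than 30 mm (distance of any of drying_cup, ink_tin, cleaner_jar, foil_roll, brayer, ink_knife from where it was at the start of the episode above 0.03 m).
It also fails if it takes over 72 s, if anything falls off the work surface, if the arm or the gripper's body presses on something with over 40 N, if the wrist force passes 120 N, or if a joint passes its speed limit or range.

## Working session

There is one attempt and no reset: what is moved stays moved. The work goes in short steps, Python scripts to look and compute and a tool call to move; the robot and the scene stay as the last step left them, time stands still between calls to the robot, and variables do not carry over. Pictures are saved under pics/ and viewed, about 8 in all and at most 12, crops included, and the job is handed in when it is done.

Besides the shell and the picture viewer there is one more tool, called after "Request:" by a JSON object that holds its "op" and its "data". send_rows: Moves the arm, as the interface text tells. Its arguments: {"type":"object","properties":{"series":{"type":"array"},"newtons":{"type":"number"}},"required":["series"]}

```bash
ls; mkdir -p pics
python3 - <<'E'
from workcell import *
import cv2,numpy as np
for c in("top","side"):
    i=camera_info(c);print(c,i)
    cv2.imwrite(f"pics/{c}0.png",read_camera(c))
s=get_state();print({k:np.round(v,3) for k,v in s.items()})
try: print(grip_point_offset)
except Exception as e: print(e)
E
```

```text
pics
top {'K': array([[445.66934482,   0.        , 281.35653708],
       [  0.        , 445.66934482, 214.01810277],
       [  0.        ,   0.        ,   1.        ]]), 'D': array([-0.044343,  0.      ,  0.      ,  0.      ,  0.      ]), 'xyz': array([ 0.50176343, -0.03505993,  1.22162675]), 'attitude': array([ 0.01961586, -0.6969432 ,  0.71657787, -0.02003847])}
side {'K': array([[380.36890775,   0.        , 284.7071268 ],
       [  0.        , 380.36890775, 212.96376497],
       [  0.        ,   0.        ,   1.        ]]), 'D': array([0.01988298, 0.        , 0.        , 0.        , 0.        ]), 'xyz': array([0.22071224, 0.78604154, 0.84617247]), 'attitude': array([ 0.08651143, -0.16569276,  0.89336018, -0.40861873])}
{'clock': np.float64(0.1), 'joint_pos': array([-1.295,  0.314,  0.045,  1.304, -0.   ,  1.431]), 'qvel': array([ 0.   , -0.002,  0.004,  0.001, -0.003, -0.   ]), 'tau': array([ 2.0000e-03, -4.8173e+01,  2.9924e+01,  1.3000e-02, -0.0000e+00,
       -0.0000e+00]), 'tcp_pos': array([ 0.232, -0.526,  0.23 ]), 'orientation': array([-0.001,  0.978,  0.206, -0.   ]), 'wrist_force': array([ 0.411, -0.545,  0.937]), 'ft_torque': array([0.013, 0.013, 0.018]), 'finger_gap': np.float64(0.085)}
0.0187
```

View pics/top0.png

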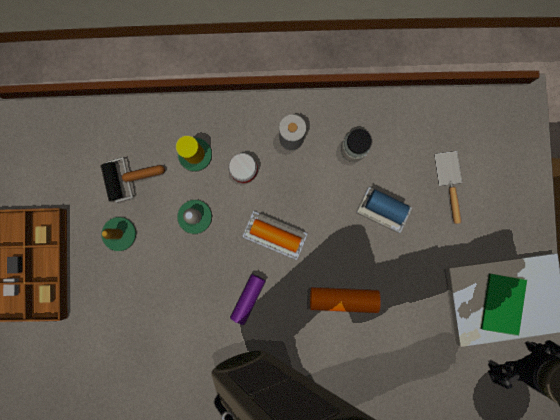

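View pics/side0.png

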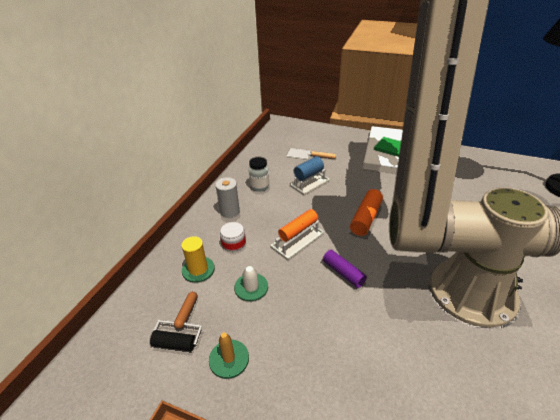

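Run:
```python
from workcell import *
import cv2,numpy as np
for c in("top","side"):
  for l in("wide_cup","slim_tube","wide_cradle","slim_cradle","thick_stand","thin_stand","drying_cup","ink_tin","cleaner_jar","foil_roll"):
    for d in silhouettes(c,l):
      m=d["pixels"];ys,xs=np.nonzero(m)
      if len(xs): print(c,l,round(d["p"],2),d["box"],len(xs),round(xs.mean()),round(ys.mean()))
      np.save(f"m_{c}_{l}_{d['box'][0]}.npy",m)
```

```text
top wide_cup 0.57 [364.7, 191.3, 43.3, 31.4] 904 387 207
top slim_tube 0.78 [231.1, 275.4, 37.3, 51.9] 909 247 299
top slim_tube 0.63 [309.2, 287.0, 68.7, 23.4] 1616 345 299
top slim_tube 0.59 [249.3, 218.8, 53.5, 32.5] 880 276 235
top wide_cradle 0.57 [354.1, 187.7, 56.2, 45.7] 492 377 214
top slim_cradle 0.61 [247.5, 211.5, 58.2, 48.3] 666 275 236
top thick_stand 0.7 [176.2, 198.0, 37.7, 35.7] 943 194 217
top thin_stand 0.6 [99.9, 215.0, 36.3, 35.4] 954 119 233
top thin_stand 0.45 [176.0, 137.4, 30.0, 31.4] 547 190 150
top drying_cup 0.68 [176.3, 136.8, 29.3, 30.1] 567 189 150
top ink_tin 0.94 [227.9, 157.0, 27.8, 27.2] 645 243 169
top cleaner_jar 0.98 [341.3, 130.3, 31.6, 30.4] 738 356 146
top cleaner_jar 0.27 [363.6, 192.3, 47.4, 30.4] 862 387 207
top foil_roll 0.89 [276.1, 114.4, 27.2, 39.2] 805 292 132
side wide_cup 0.78 [291.1, 155.6, 35.0, 26.0] 452 308 168
side slim_tube 0.88 [325.1, 250.4, 40.1, 33.9] 714 344 268
side slim_tube 0.83 [278.9, 208.9, 40.6, 32.0] 638 297 225
side slim_tube 0.83 [350.1, 189.8, 32.9, 47.0] 886 366 212
side wide_cradle 0.83 [289.8, 168.0, 38.6, 28.5] 501 310 182
side slim_cradle 0.7 [272.6, 223.6, 51.0, 35.1] 801 297 241
side thick_stand 0.68 [236.3, 267.8, 32.1, 33.2] 788 251 286
side thick_stand 0.55 [248.7, 152.1, 21.8, 41.1] 645 258 173
side thin_stand 0.89 [206.9, 332.7, 42.3, 47.4] 1323 228 358
side drying_cup 0.91 [178.1, 235.6, 29.4, 40.4] 752 194 255
side drying_cup 0.63 [288.3, 146.4, 52.1, 14.3] 306 308 154
side ink_tin 0.62 [219.4, 219.7, 23.7, 32.1] 636 232 236
side cleaner_jar 0.67 [251.2, 155.0, 18.2, 37.7] 617 258 174
side foil_roll 0.7 [214.7, 177.7, 25.9, 39.3] 780 227 197
side foil_roll 0.66 [278.6, 210.8, 42.3, 29.8] 613 297 225
```

Three tube-like things: purple at top (247,299), large orange on the bench at (345,299), and small orange on the cradle at (276,235). The last one is meant: not purple, and the smaller of the rest. Next I fit poses using both cameras and check them in one crop.

```bash
cat > h.py <<'E'
from workcell import *
import cv2,numpy as np
from scipy.spatial.transform import Rotation as R
from scipy.optimize import minimize
def rq(q): return R.from_quat(np.roll(q,-1))
def proj(c,P):
    i=camera_info(c);Rc=rq(i["attitude"]).as_matrix()
    p=(np.asarray(P)-i["xyz"])@Rc
    return cv2.projectPoints(p,np.zeros(3),np.zeros(3),i["K"],i["D"])[0][:,0]
T=np.linspace(0,2*np.pi,48,endpoint=False)
def cyl(o,ax,L,r):
    ax=np.asarray(ax,float);u=np.cross(ax,[0.3,0.5,0.81]);u/=np.linalg.norm(u);v=np.cross(ax,u)
    ring=r*(np.outer(np.cos(T),u)+np.outer(np.sin(T),v))
    return np.r_[o+ring,o+L*ax+ring]
def hull(c,P):
    return cv2.convexHull(proj(c,P).astype(np.float32))
def hmask(c,Ps):
    m=np.zeros((420*4,560*4),np.uint8)
    for P in Ps: cv2.fillPoly(m,[np.round((hull(c,P)+.5)*4).astype(int)],1)
    return cv2.resize(m*255,(560,420),interpolation=cv2.INTER_AREA)/255.
def fit(build,masks,x0,step):
    def f(x):
        s=0
        for c,m in masks:
            h=hmask(c,build(x)); s-=np.minimum(h,m).sum()/np.maximum(h,m).sum()
        return s
    x0=np.array(x0,float);S=np.vstack([x0]+[x0+np.eye(len(x0))[k]*step[k] for k in range(len(x0))])
    r=minimize(f,x0,method="Nelder-Mead",options=dict(initial_simplex=S,xatol=1e-4,fatol=1e-4,maxiter=250))
    return r.x,-r.fun/len(masks)
def ground(c,uv,z):
    i=camera_info(c);p=cv2.undistortPoints(np.array([[uv]],float),i["K"],i["D"])[0,0]
    d=rq(i["attitude"]).apply([*p,1]);o=i["xyz"];return (o+d*(z-o[2])/d[2])[:2]
def lying(x,L,r,z):
    a=np.array([np.cos(x[2]),np.sin(x[2]),0]);return [cyl(np.array([x[0],x[1],z])-a*L/2,a,L,r)]
def stand(x,r,h,rt):
    o=np.array([x[0],x[1],0]);Z=[0,0,1]
    return [cyl(o,Z,.01,.047),np.r_[cyl(o,Z,.01+h-.02,r),cyl(o,Z,.01+h,rt)]]
E
cat > loc.py <<'E'
from h import *
import json,glob
L=lambda n:np.load(n).astype(float)
def mk(l,t,s,): return [("top",L(glob.glob(f"m_top_{l}_{t}*")[0])),("side",L(glob.glob(f"m_side_{l}_{s}*")[0]))]
out={}
for n,l,t,s,c,b,z in(("wide","wide_cup",364,291,(387,207),lambda x:lying(x,.1,.028,.073),.073),
                   ("slim","slim_tube",249,278,(276,235),lambda x:lying(x,.13,.022,.065),.065)):
    M=mk(l,t,s);g=ground("top",c,z)
    for ms in(M,M[:1],M[1:]):
        x,q=fit(b,ms,[*g,1.15],[.01,.01,.15]);print(n,np.round(x,4),round(q,3))
        out.setdefault(n,x.tolist())
for n,t,s,c,b in(("thick",176,236,(194,217),lambda x:stand(x,.02,.07,.009)),("thin",99,206,(119,233),lambda x:stand(x,.014,.095,.0065))):
    M=mk(n+"_stand",t,s);g=ground("top",c,.01)
    for ms in(M,M[:1],M[1:]):
        x,q=fit(b,ms,g,[.01,.01]);print(n,np.round(x,4),round(q,3))
        out.setdefault(n,x.tolist())
for n,c,z in(("yellow",(188,145),.1),("tin",(243,166),.06),("jar",(358,141),.11),("foil",(292,127),.12)): print(n,ground("top",c,z).round(3))
json.dump(out,open("loc.json","w"))
I={c:cv2.resize(cv2.imread(f"pics/{c}0.png"),None,fx=3,fy=3,interpolation=cv2.INTER_CUBIC) for c in("top","side")}
for n,b in(("wide",lambda x:lying(x,.1,.028,.073)),("slim",lambda x:lying(x,.13,.022,.065)),("thick",lambda x:stand(x,.02,.07,.009)),("thin",lambda x:stand(x,.014,.095,.0065))):
    for c in I:
        for P in b(out[n]): cv2.polylines(I[c],[np.round((hull(c,P)+.5)*3).astype(int)],True,(255,255,0),1)
a=I["top"][170*3:265*3,95*3:415*3];a=cv2.resize(a,(800,int(800*a.shape[0]/a.shape[1])))
b=I["side"][140*3:390*3,190*3:400*3];b=cv2.resize(b,(int(360*b.shape[1]/b.shape[0]),360))
o=np.zeros((a.shape[0]+360,800,3),np.uint8);o[:a.shape[0]]=a;o[a.shape[0]:,:b.shape[1]]=b
cv2.imwrite("pics/fit.png",o);print(o.shape)
E
python3 loc.py; python3 -c "
import workcell;print([d for d in dir(workcell) if d[0]!='_'])"
```

```text
wide [ 0.578  -0.3096  1.0909] 0.946
wide [ 0.5778 -0.3105  1.0893] 0.955
wide [ 0.5773 -0.3098  1.0861] 0.945
slim [ 0.5119 -0.0193  1.1405] 0.952
slim [ 0.5123 -0.0194  1.1548] 0.953
slim [ 0.5113 -0.0196  1.1488] 0.953
thick [0.5692 0.2028] 0.932
thick [0.5698 0.2022] 0.969
thick [0.569  0.2032] 0.901
thin [0.5286 0.4114] 0.946
thin [0.5297 0.4107] 0.96
thin [0.5274 0.413 ] 0.959
yellow [0.748 0.197]
tin [0.696 0.061]
jar [ 0.744 -0.235]
foil [ 0.781 -0.069]
(597, 800, 3)
['MotionError', 'camera_info', 'get_state', 'grip_point_offset', 'hand_in', 'read_camera', 'silhouettes']
```

View pics/fit.png

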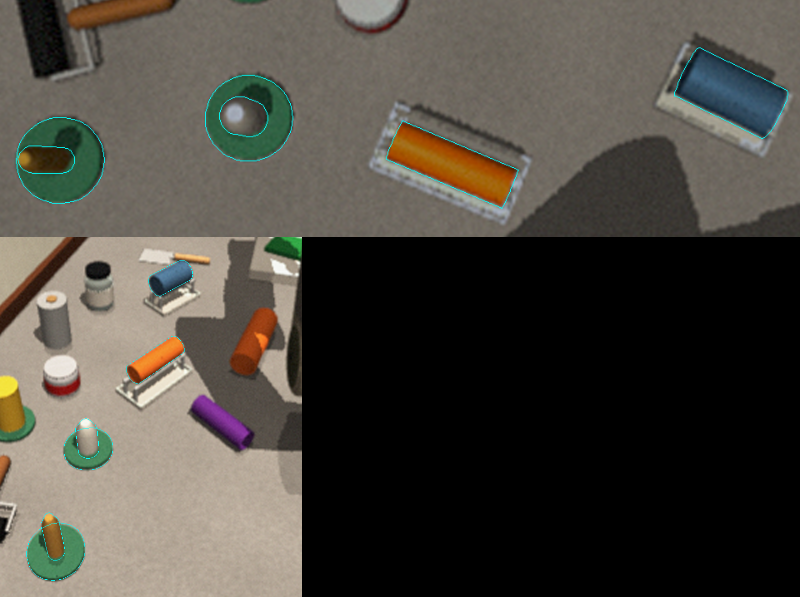

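The overlay confirms the target. The small orange tube on the cradle (top ~(276,235)) fits the 130×44 mm outline. The blue cup at (387,207), the white peg stand at (194,217) and the brass peg stand at (119,233) also match their outlines to 1–2 mm. I'll set up a waypoint helper and start with the cup.

```bash
cat > plan.py <<'E'
from h import *
import json,sys
loc=json.load(open("loc.json"));A=np.radians(30);D=.021
V=dict(wide=(.1,.042,.073,"thick"),slim=(.13,.052,.065,"thin"))
def pose(g,x,z,back=0,up=0):
    x=x/np.linalg.norm(x);M=np.c_[x,np.cross(z,x),z]
    return g+z*(D-back)+np.array([0,0,up]),R.from_matrix(M)
def pick(n,back=0,up=0):
    L,s,h,_=V[n];cx,cy,w=loc[n];m=np.array([np.cos(w),np.sin(w),0]);dn=np.array([0,0,-1.])
    g=np.array([cx,cy,h])+m*(s-L/2)
    return pose(g,np.cos(A)*m-np.sin(A)*dn,np.cos(A)*dn+np.sin(A)*m,back,up)
def place(n,back=0,up=0,dyaw=0):
    L,s,h,st=V[n];cx,cy=loc[st];y=np.arctan2(cy,cx)+dyaw;o=np.array([np.cos(y),np.sin(y),0]);dn=np.array([0,0,-1.])
    g=np.array([cx,cy,.01+L-s])
    return pose(g,np.cos(A)*dn-np.sin(A)*o,np.cos(A)*o+np.sin(A)*dn,back,up)
def rel(P):
    s=get_state();r0=rq(s["orientation"])
    d=r0.inv().apply(P[0]-s["tcp_pos"])*100;rv=(r0.inv()*P[1]).as_rotvec(degrees=True)
    print("now",np.round(s["tcp_pos"],4),"q",np.round(s["joint_pos"],3),"-> target",P[0].round(3));print("rel cm",d.round(2),"deg",rv.round(1),"norm",np.linalg.norm(d).round(1),np.linalg.norm(rv).round(1))
    json.dump({k:np.array(v).tolist() for k,v in s.items()},open("log.jsonl","a"));open("log.jsonl","a").write("\n")
E
python3 -c "
from plan import *
rel(pick('wide',.12))"
```

```text
now [ 0.2323 -0.5261  0.2313] q [-1.295  0.313  0.046  1.304  0.     1.431] -> target [ 0.551 -0.361  0.159]
rel cm [35.88 -2.24  7.26] deg [ 10.1  28.8 -37.8] norm 36.7 48.6
```

Request:
{"op": "send_rows", "data": {"series": [18, -1.1, 2, 5, 14.4, -19, 1, 35.9, -2.2, 7.2, 10, 28.8, -37.8, 1, 35.9, -2.2, 7.2, 10, 28.8, -37.8, 1, 35.9, -2.2, 7.2, 10, 28.8, -37.8, 1, 35.9, -2.2, 7.2, 10, 28.8, -37.8, 1, 35.9, -2.2, 7.2, 10, 28.8, -37.8, 1, 35.9, -2.2, 7.2, 10, 28.8, -37.8, 1, 35.9, -2.2, 7.2, 10, 28.8, -37.8, 1, 35.9, -2.2, 7.2, 10, 28.8, -37.8, 1, 35.9, -2.2, 7.2, 10, 28.8, -37.8, 1]}}

```text
clock: 1.93
tcp_pos: [0.5559, -0.3566, 0.1569]
orientation: [-0.135, 0.824, 0.504, 0.221]
wrist_force: [-0.5, 0.1, -0.4]
finger_gap: 0.0855
```

```bash
python3 -c "
from plan import *
rel(pick('wide',.12));rel(pick('wide',0));rel(place('wide',0,.1))
cv2.imwrite('pics/a.png',np.hstack([read_camera('side')[90:330,200:460],read_camera('top')[120:360,280:540]]))"
```

```text
now [ 0.5559 -0.3566  0.1569] q [-0.905  0.656  0.3    1.451  0.473  1.083] -> target [ 0.551 -0.361  0.159]
rel cm [-0.39 -0.2  -0.44] deg [-0.1 -0.1  0.3] norm 0.6 0.4
now [ 0.5559 -0.3566  0.1569] q [-0.905  0.656  0.3    1.451  0.473  1.083] -> target [ 0.579 -0.307  0.055]
rel cm [-0.41 -0.17 11.56] deg [-0.1 -0.1  0.3] norm 11.6 0.4
now [ 0.5559 -0.3566  0.1569] q [-0.905  0.656  0.3    1.451  0.473  1.083] -> target [0.586 0.209 0.158]
rel cm [ 44.79 -23.09  25.84] deg [ -37.2  -40.4 -139.3] norm 56.6 149.8
```

View pics/a.png

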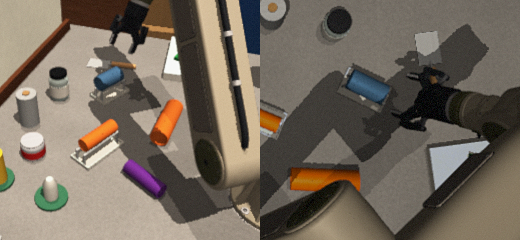

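```bash
python3 -c "
from plan import *
rel(pick('wide',0));print(get_state()['qvel'])"
```

```text
now [ 0.5525 -0.3595  0.1585] q [-0.911  0.653  0.299  1.454  0.47   1.08 ] -> target [ 0.579 -0.307  0.055]
rel cm [-0.1  -0.03 11.9 ] deg [-0.1  0.1  0.2] norm 11.9 0.2
[-0.04711753 -0.02179995 -0.00059854  0.00915522 -0.00650822 -0.00442569]
```

The image shows the open jaws just off the cup's closed end, in line with its axis, and the arm is still settling. I'll approach along the tool axis.

Request:
{"op": "send_rows", "data": {"series": [0, 0, 2, 0, 0, 0, 1, 0, 0, 4, 0, 0, 0, 1, 0, 0, 6, 0, 0, 0, 1, 0, 0, 8, 0, 0, 0, 1, 0, 0, 10, 0, 0, 0, 1, 0, 0, 11, 0, 0, 0, 1, 0, 0, 12, 0, 0, 0, 1, 0, 0, 12, 0, 0, 0, 1, 0, 0, 12, 0, 0, 0, 1, 0, 0, 12, 0, 0, 0, 1]}}

```text
clock: 2.87
tcp_pos: [0.5798, -0.3091, 0.0564]
orientation: [-0.132, 0.826, 0.501, 0.221]
wrist_force: [-0.5, 0.4, -0.1]
finger_gap: 0.0853
```

```bash
python3 -c "
from plan import *
rel(pick('wide',0));print(get_state()['wrist_force'])"
```

```text
now [ 0.5798 -0.3091  0.0564] q [-0.832  0.679  0.087  1.171  0.488  1.17 ] -> target [ 0.579 -0.307  0.055]
rel cm [ 0.03 -0.13  0.2 ] deg [0.2 0.1 0.1] norm 0.2 0.2
[-0.48996979  0.35216774 -0.11055873]
```

Position is within 2 mm, so I close with 50 N.

Request:
{"op": "send_rows", "data": {"series": [0, -0.1, 0, 0, 0, 0, 0.8, 0, -0.1, 0, 0, 0, 0, 0.7, 0, -0.1, 0, 0, 0, 0, 0.6, 0, -0.1, 0, 0, 0, 0, 0.5, 0, -0.1, 0, 0, 0, 0, 0.4, 0, -0.1, 0, 0, 0, 0, 0.4, 0, -0.1, 0, 0, 0, 0, 0.4, 0, -0.1, 0, 0, 0, 0, 0.4, 0, -0.1, 0, 0, 0, 0, 0.4, 0, -0.1, 0, 0, 0, 0, 0.4], "newtons": 50}}

```text
clock: 3.7
tcp_pos: [0.577, -0.3071, 0.0562]
orientation: [-0.134, 0.826, 0.501, 0.22]
wrist_force: [-7.8, 1.0, 7.1]
finger_gap: 0.055
```

Request:
{"op": "send_rows", "data": {"series": [0.5, 0, -0.87, 0, 0, 0, 0.4, 1, 0, -1.73, 0, 0, 0, 0.4, 2, 0, -3.46, 0, 0, 0, 0.4, 3, 0, -5.2, 0, 0, 0, 0.4, 4, 0, -6.9, 0, 0, 0, 0.4, 5, 0, -8.7, 0, 0, 0, 0.4, 6, 0, -10.4, 0, 0, 0, 0.4, 7, 0, -12.1, 0, 0, 0, 0.4, 7, 0, -12.1, 0, 0, 0, 0.4, 7, 0, -12.1, 0, 0, 0, 0.4]}}

```text
clock: 4.53
tcp_pos: [0.5795, -0.3079, 0.1967]
orientation: [-0.131, 0.826, 0.502, 0.221]
wrist_force: [0.7, 0.3, -2.6]
finger_gap: 0.0552
```

```bash
python3 -c "
from plan import *
s=get_state();print(s['finger_gap'],s['wrist_force'])
rel(place('wide',0,.11));rel(place('wide',.0,.2))
cv2.imwrite('pics/b.png',np.hstack([read_camera('side')[60:260,200:460],read_camera('top')[120:320,280:540]]))"
```

```text
0.0551778680930995 [ 0.68006828  0.25673218 -2.56275465]
now [ 0.5795 -0.3079  0.1967] q [-0.831  0.587  0.282  1.456  0.488  1.17 ] -> target [0.586 0.209 0.168]
rel cm [ 38.66 -23.26  25.37] deg [ -37.4  -39.8 -139.4] norm 51.8 149.8
now [ 0.5795 -0.3079  0.1967] q [-0.831  0.587  0.282  1.456  0.488  1.17 ] -> target [0.586 0.209 0.258]
rel cm [ 43.14 -23.21  17.56] deg [ -37.4  -39.8 -139.4] norm 52.0 149.8
```

View pics/b.png

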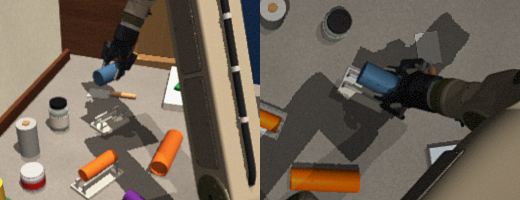

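The cup is held and clear of the cradle, roughly level. I'll check the wrist model, then plan the swing in three legs.

```bash
cat >> plan.py <<'E'
R0=R.from_matrix(np.array([[0,0,1.],[0,1,0],[-1,0,0]]))
def wr(q1,p,q5,q6): return R.from_euler('z',q1)*R.from_euler('y',p)*R.from_euler('z',q5)*R0*R.from_euler('z',q6)
def leg(f0,n,up,fs):
    # f0: start (tcp,quat wxyz,q)
    q=np.array(f0["joint_pos"]);j0=np.array([q[0],q[1]-q[2]+q[3],q[4],q[5]])
    P1=place(n,0,up);g1=P1[0]-D*P1[1].apply([0,0,1]);j1=np.array([np.arctan2(g1[1],g1[0]),A,0,0])
    r0=rq(np.array(f0["orientation"]));g0=np.array(f0["tcp_pos"])-D*r0.apply([0,0,1])
    print("model err deg",np.degrees((r0.inv()*wr(*j0)).magnitude()).round(2),np.degrees((P1[1].inv()*wr(*j1)).magnitude()).round(2))
    c=lambda g:np.array([np.hypot(g[0],g[1]),np.arctan2(g[1],g[0]),g[2]])
    c0,c1=c(g0),c(g1);out=[]
    for f in fs:
        r=wr(*(j0+f*(j1-j0)));k=c0+f*(c1-c0);g=np.array([k[0]*np.cos(k[1]),k[0]*np.sin(k[1]),k[2]])
        out.append((g+D*r.apply([0,0,1]),r))
    return out
def chain(P0,Ps):
    for P in Ps:
        print("cm",(P0[1].inv().apply(P[0]-P0[0])*100).round(1),"deg",(P0[1].inv()*P[1]).as_rotvec(degrees=True).round(1));P0=P
E
python3 -c "
from plan import *
s={k:np.array(v).tolist() for k,v in get_state().items()};json.dump(s,open('f0.json','w'))
chain((np.array(s['tcp_pos']),rq(np.array(s['orientation']))),leg(s,'wide',.14,[.33,.67,1]))"
```

```text
model err deg 0.0 0.0
cm [14.9 -3.3  8.9] deg [ -5.6 -14.5 -51.7]
cm [16.5  6.3  3.6] deg [-10.4 -15.3 -48.7]
cm [10.1 14.1 -0.9] deg [-11.9 -20.3 -38.5]
```

Request:
{"op": "send_rows", "data": {"series": [3.7, -0.8, 2.2, -1.4, -3.6, -12.9, 0.4, 7.4, -1.6, 4.4, -2.8, -7.2, -25.8, 0.4, 11.2, -2.5, 6.7, -4.2, -10.9, -38.8, 0.4, 14.9, -3.3, 8.9, -5.6, -14.5, -51.7, 0.4, 14.9, -3.3, 8.9, -5.6, -14.5, -51.7, 0.4, 14.9, -3.3, 8.9, -5.6, -14.5, -51.7, 0.4, 14.9, -3.3, 8.9, -5.6, -14.5, -51.7, 0.4, 14.9, -3.3, 8.9, -5.6, -14.5, -51.7, 0.4, 14.9, -3.3, 8.9, -5.6, -14.5, -51.7, 0.4, 14.9, -3.3, 8.9, -5.6, -14.5, -51.7, 0.4]}}

```text
clock: 5.47
tcp_pos: [0.6284, -0.1371, 0.1908]
orientation: [0.076, 0.552, 0.811, 0.178]
wrist_force: [-0.9, 0.4, -1.6]
finger_gap: 0.0548
```

Request:
{"op": "send_rows", "data": {"series": [4.1, 1.6, 0.9, -2.6, -3.8, -12.2, 0.4, 8.2, 3.2, 1.8, -5.2, -7.6, -24.4, 0.4, 12.4, 4.8, 2.7, -7.8, -11.4, -36.6, 0.4, 16.5, 6.3, 3.6, -10.4, -15.3, -48.7, 0.4, 16.5, 6.3, 3.6, -10.4, -15.3, -48.7, 0.4, 16.5, 6.3, 3.6, -10.4, -15.3, -48.7, 0.4, 16.5, 6.3, 3.6, -10.4, -15.3, -48.7, 0.4, 16.5, 6.3, 3.6, -10.4, -15.3, -48.7, 0.4, 16.5, 6.3, 3.6, -10.4, -15.3, -48.7, 0.4, 16.5, 6.3, 3.6, -10.4, -15.3, -48.7, 0.4]}}

```text
clock: 6.3
tcp_pos: [0.6325, 0.042, 0.1931]
orientation: [0.294, 0.18, 0.93, 0.128]
wrist_force: [1.1, -0.5, -1.9]
finger_gap: 0.055
```

Request:
{"op": "send_rows", "data": {"series": [2.5, 3.5, -0.2, -3, -5.1, -9.6, 0.4, 5, 7, -0.4, -6, -10.2, -19.2, 0.4, 7.5, 10.5, -0.6, -9, -15.3, -28.8, 0.4, 10.1, 14.1, -0.9, -11.9, -20.3, -38.5, 0.4, 10.1, 14.1, -0.9, -11.9, -20.3, -38.5, 0.4, 10.1, 14.1, -0.9, -11.9, -20.3, -38.5, 0.4, 10.1, 14.1, -0.9, -11.9, -20.3, -38.5, 0.4, 10.1, 14.1, -0.9, -11.9, -20.3, -38.5, 0.4, 10.1, 14.1, -0.9, -11.9, -20.3, -38.5, 0.4, 10.1, 14.1, -0.9, -11.9, -20.3, -38.5, 0.4]}}

```text
clock: 7.13
tcp_pos: [0.6007, 0.2134, 0.2095]
orientation: [0.484, -0.148, 0.859, 0.084]
wrist_force: [0.0, -1.1, -1.7]
finger_gap: 0.0554
```

```bash
python3 -c "
from plan import *
a=read_camera('side');b=read_camera('top')
s=get_state();print(s['finger_gap'],s['wrist_force'])
rel(place('wide',0,.14))
cv2.imwrite('pics/c.png',np.hstack([cv2.resize(a[160:360,140:340],None,fx=2,fy=2),cv2.resize(b[120:320,120:320],None,fx=2,fy=2)]))"
```

```text
0.05475371692081014 [ 0.05932142 -0.01304556 -1.48277317]
now [0.6006 0.2135 0.2098] q [ 0.129 -0.035 -1.026 -0.437  0.182 -0.111] -> target [0.586 0.209 0.198]
rel cm [ 1.83  0.04 -0.64] deg [ 0.  -1.2 -0. ] norm 1.9 1.2
```

View pics/c.png

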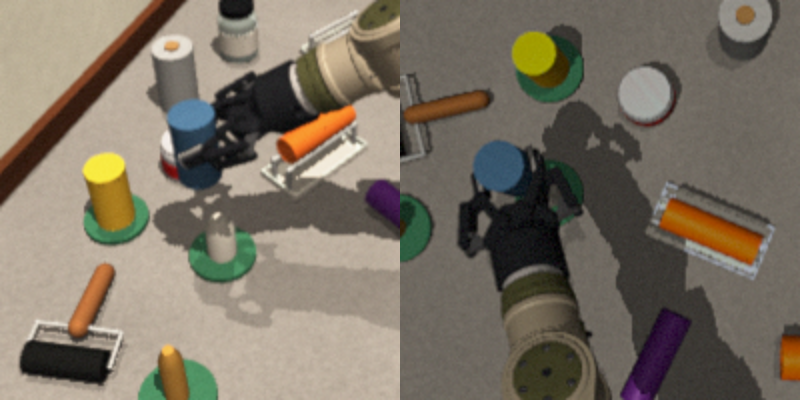

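The cup is inverted and held, at about (195,145) in the side half of the picture. Joint 3 is at its limit (-1.026), so this pose is just out of reach. I'll fit the arm geometry from my logged states and find a tool yaw that is reachable.

```bash
cat > fk.py <<'E'
from plan import *
def rowsM(q):
    p=q[1]-q[2]+q[3];Z=R.from_euler('z',q[0]);Y=lambda a:R.from_euler('y',a)
    e=np.eye(3);c=[e[0],e[2],Y(q[1]).apply(e[0]),Y(q[1]).apply(e[2]),Y(q[1]-q[2]).apply(e[0]),Y(q[1]-q[2]).apply(e[2]),Y(p).apply(e[0]),(Y(p)*R.from_euler('z',q[4])).apply(e[0])]
    return np.array([Z.apply(v) for v in c]).T
S=[json.loads(l) for l in open("log.jsonl").read().replace("}{","}\n{").split("\n") if l.strip()]+[json.load(open("f0.json"))]
M=np.vstack([rowsM(s["joint_pos"]) for s in S]);b=np.hstack([s["tcp_pos"] for s in S])
lam=1e-4;th=np.linalg.solve(M.T@M+lam**2*np.eye(8),M.T@b)
if __name__=="__main__": print(len(S),th.round(4),"rms mm",1e3*np.sqrt(np.mean((M@th-b)**2)).round(2),"sv",np.linalg.svd(M)[1].round(3))
from scipy.optimize import least_squares
lo=np.array([-2.76,-.86,-1.03,-2.2,-1.47,-3.14]);hi=np.array([2.76,1.69,1.26,2.34,1.5,3.14])
def fkq(q): return rowsM(q)@th,wr(q[0],q[1]-q[2]+q[3],q[4],q[5])
def ik(P,q0):
    def f(q):
        t,r=fkq(q);return np.r_[(t-P[0])*10,(P[1].inv()*r).as_rotvec()]
    s=least_squares(f,np.clip(q0,lo+.02,hi-.02),bounds=(lo+.01,hi-.01));return s.x,np.linalg.norm(s.fun)
E
python3 - <<'E'
import runpy;runpy.run_path("fk.py",run_name="__main__")
from fk import *
q0=get_state()["joint_pos"]
for n in("wide","slim"):
  for up in(0,.12):
    for d in range(-90,91,30):
      q,e=min((ik(place(n,0,up,np.radians(d)),np.array(s)) for s in(q0,[.3-np.radians(d)/3,.3,0,.5,np.radians(d),0])),key=lambda t:t[1]);print(n,up,d,q.round(2),round(e,3))
E
```

```text
10 [-0.0497  0.2089  0.0686  0.4944  0.3959  0.081  -0.0749  0.4783] rms mm 20.0 sv [6.819 5.408 1.608 0.93  0.836 0.213 0.21  0.085]
wide 0 -90 [ 0.92  0.82 -0.07  1.45 -0.81  2.49] 0.0
wide 0 -60 [ 1.04  0.63 -0.59  0.65 -1.02  1.92] 0.0
wide 0 -30 [ 0.99  0.48 -0.96 -0.46 -0.92  0.87] 0.0
wide 0 0 [ 0.34  0.21 -1.02 -0.5   0.   -0.  ] 0.222
wide 0 30 [-0.31  0.48 -0.96 -0.46  0.92 -0.87] 0.0
wide 0 60 [-0.36  0.63 -0.59  0.65  1.02 -1.92] 0.0
wide 0 90 [-0.24  0.82 -0.07  1.45  0.81 -2.49] 0.0
wide 0.12 -90 [ 0.92  0.68 -0.01  1.64 -0.81  2.49] 0.0
wide 0.12 -60 [ 1.04  0.44 -0.54  0.89 -1.02  1.92] 0.0
wide 0.12 -30 [ 0.99  0.22 -0.9  -0.14 -0.92  0.87] 0.0
wide 0.12 0 [ 0.34 -0.01 -1.02 -0.4   0.   -0.  ] 0.091
wide 0.12 30 [-0.31  0.22 -0.9  -0.14  0.92 -0.87] 0.0
wide 0.12 60 [-0.36  0.44 -0.54  0.89  1.02 -1.92] 0.0
wide 0.12 90 [-0.24  0.68 -0.01  1.64  0.81 -2.49] 0.0
slim 0 -90 [ 1.2   0.9   0.17  1.56 -0.84  2.44] 0.0
slim 0 -60 [ 1.29  0.67 -0.41  0.67 -1.04  1.78] 0.0
slim 0 -30 [ 1.21  0.48 -0.8  -0.41 -0.86  0.74] 0.0
slim 0 0 [ 0.66  0.34 -1.02 -0.82 -0.    0.  ] 0.013
slim 0 30 [ 0.12  0.48 -0.8  -0.41  0.86 -0.74] 0.0
slim 0 60 [ 0.03  0.67 -0.41  0.67  1.04 -1.78] 0.0
slim 0 90 [ 0.13  0.9   0.17  1.56  0.84 -2.44] 0.0
slim 0.12 -90 [ 1.2   0.78  0.25  1.76 -0.84  2.44] 0.0
slim 0.12 -60 [ 1.29  0.5  -0.35  0.89 -1.04  1.78] 0.0
slim 0.12 -30 [ 1.21  0.27 -0.73 -0.12 -0.86  0.74] 0.0
slim 0.12 0 [ 0.66  0.09 -0.93 -0.5  -0.    0.  ] 0.0
slim 0.12 30 [ 0.12  0.27 -0.73 -0.12  0.86 -0.74] 0.0
slim 0.12 60 [ 0.03  0.5  -0.35  0.89  1.04 -1.78] 0.0
slim 0.12 90 [ 0.13  0.78  0.25  1.76  0.84 -2.44] 0.0
```

```bash
sed -i 's/c=\[e\[0\],e\[2\],/c=[e[0],e[1],e[2],/; s/np.eye(8)/np.eye(9)/' fk.py
cat > scan.py <<'E'
import runpy;runpy.run_path("fk.py",run_name="__main__")
from fk import *
q0=get_state()["joint_pos"]
for n in("wide","slim"):
  for up in(0,.12):
    for d in range(-75,76,15):
      q,e=min((ik(place(n,0,up,np.radians(d)),np.array(s)) for s in(q0,[.3-np.radians(d)/3,.3,0,.5,np.radians(d),0])),key=lambda t:t[1]);print(n,up,d,q.round(2),round(e,3))
E
python3 scan.py
```

```text
10 [0.     0.08   0.2331 0.     0.5185 0.4095 0.0556 0.1404 0.3002] rms mm 0.0 sv [6.825 5.408 3.354 1.404 0.844 0.38  0.213 0.207 0.083]
wide 0 -75 [ 0.61  0.63 -0.33  0.63 -1.05  1.59] 0.0
wide 0 -60 [ 0.6   0.5  -0.66 -0.02 -0.99  1.07] 0.0
wide 0 -45 [ 0.55  0.45 -0.92 -0.56 -0.81  0.65] 0.0
wide 0 -30 [ 0.47  0.41 -1.02 -0.72 -0.58  0.41] 0.079
wide 0 -15 [ 0.34  0.3  -1.02 -0.58 -0.28  0.18] 0.204
wide 0 0 [ 0.13  0.24 -1.02 -0.49  0.18 -0.15] 0.242
wide 0 15 [-0.06  0.3  -1.02 -0.5   0.59 -0.48] 0.167
wide 0 30 [-0.15  0.39 -1.02 -0.56  0.83 -0.7 ] 0.018
wide 0 45 [-0.21  0.43 -0.8  -0.04  1.   -1.12] 0.0
wide 0 60 [-0.22  0.56 -0.48  0.6   1.05 -1.65] 0.0
wide 0 75 [-0.2   0.73 -0.17  1.12  0.98 -2.09] 0.0
wide 0.12 -75 [ 0.61  0.48 -0.23  0.88 -1.05  1.59] 0.0
wide 0.12 -60 [ 0.6   0.3  -0.56  0.28 -0.99  1.07] 0.0
wide 0.12 -45 [ 0.55  0.18 -0.82 -0.19 -0.81  0.65] 0.0
wide 0.12 -30 [ 0.44  0.11 -0.99 -0.48 -0.53  0.35] 0.0
wide 0.12 -15 [ 0.31  0.02 -1.02 -0.44 -0.21  0.13] 0.073
wide 0.12 0 [ 0.12 -0.02 -1.02 -0.37  0.18 -0.13] 0.099
wide 0.12 15 [-0.04  0.02 -1.02 -0.37 
[... 729 characters left out ...]
0.16  0.59 -0.34  0.6   1.05 -1.53] 0.0
slim 0 75 [ 0.17  0.78  0.01  1.18  1.   -2.01] 0.0
slim 0.12 -75 [ 0.91  0.55 -0.05  0.94 -1.05  1.53] 0.0
slim 0.12 -60 [ 0.89  0.37 -0.4   0.34 -0.98  1.02] 0.0
slim 0.12 -45 [ 0.84  0.25 -0.66 -0.12 -0.79  0.62] 0.0
slim 0.12 -30 [ 0.75  0.17 -0.83 -0.39 -0.52  0.34] 0.0
slim 0.12 -15 [ 0.62  0.12 -0.93 -0.52 -0.19  0.11] 0.0
slim 0.12 0 [ 0.47  0.1  -0.96 -0.53  0.16 -0.09] 0.0
slim 0.12 15 [ 0.34  0.11 -0.91 -0.42  0.5  -0.32] 0.0
slim 0.12 30 [ 0.24  0.16 -0.78 -0.16  0.78 -0.61] 0.0
slim 0.12 45 [ 0.18  0.27 -0.55  0.28  0.97 -1.01] 0.0
slim 0.12 60 [ 0.16  0.44 -0.23  0.85  1.05 -1.53] 0.0
slim 0.12 75 [ 0.17  0.66  0.12  1.4   1.   -2.01] 0.0
```

The arm model is now exact (0.0 mm rms). The wide cup needs a tool yaw about 60° off radial (q3 = -0.66), so I'll swing there in joint-space legs.

```bash
cat >> fk.py <<'E'
def jleg(P,fs,q0=None,seed=None):
    s=get_state();qa=np.array(s["joint_pos"]) if q0 is None else q0
    qb,e=ik(P,qa if seed is None else np.array(seed));print("goal q",qb.round(2),"err",round(e,4))
    W=[fkq(qa+f*(qb-qa)) for f in fs]
    print("z tcp",[w[0][2].round(3) for w in W]);chain((s["tcp_pos"],rq(s["orientation"])),W)
E
python3 -c "
from fk import *
jleg(place('wide',0,.14,np.radians(-60)),[.5,1],seed=[.6,.3,-.56,.28,-.99,1.07])"
```

```text
goal q [ 0.6   0.27 -0.54  0.33 -0.99  1.07] err 0.0
z tcp [np.float64(0.15), np.float64(0.198)]
cm [ 5.2 -2.4  3. ] deg [25.6 11.4 22.6]
cm [-1.9 -0.3 -5. ] deg [ 22.4 -14.   13.6]
```

```bash
python3 -c "
from fk import *
s=get_state();r=np.radians
for u,d in((.18,-15),(.18,-30),(.18,-45)): print(d,ik(place('wide',0,u,r(d)),s['joint_pos'])[0].round(2),ik(place('wide',0,u,r(d)),s['joint_pos'])[1].round(4))
chain((s['tcp_pos'],rq(s['orientation'])),[place('wide',0,.18,r(-30)),place('wide',0,.14,r(-60))])"
```

```text
-15 [ 0.3  -0.09 -1.01 -0.38 -0.19  0.11] 0.0
-30 [ 0.44 -0.02 -0.91 -0.27 -0.53  0.35] 0.0
-45 [ 0.55  0.08 -0.74 -0.01 -0.81  0.65] 0.0
cm [-1.5 -0.9 -2.9] deg [25.8 -1.2 15.2]
cm [ 3.6 -0.9  1.8] deg [26. -0. 15.]
```

Request:
{"op": "send_rows", "data": {"series": [-2, 0, -3, 0, 0, 0, 0.4, -2, 0, -3, 0, 0, 0, 0.4, -1.8, -0.3, -3, 8, 0, 5, 0.4, -1.5, -0.6, -3, 17, 0, 10, 0.4, -1.5, -0.9, -2.9, 25.8, -1.2, 15.2, 0.4, -1.5, -0.9, -2.9, 25.8, -1.2, 15.2, 0.4, -1.5, -0.9, -2.9, 25.8, -1.2, 15.2, 0.4, -1.5, -0.9, -2.9, 25.8, -1.2, 15.2, 0.4, -1.5, -0.9, -2.9, 25.8, -1.2, 15.2, 0.4, -1.5, -0.9, -2.9, 25.8, -1.2, 15.2, 0.4]}}

```text
clock: 8.07
tcp_pos: [0.5874, 0.1994, 0.2379]
orientation: [0.499, 0.077, 0.862, -0.045]
wrist_force: [-0.3, -0.2, -1.6]
finger_gap: 0.055
```

```bash
python3 -c "
from fk import *
rel(place('wide',0,.18,np.radians(-30)));rel(place('wide',0,.14,np.radians(-60)))"
```

```text
now [0.5874 0.1994 0.2379] q [ 0.443 -0.022 -0.911 -0.274 -0.53   0.343] -> target [0.587 0.199 0.238]
rel cm [ 0.05  0.   -0.01] deg [0.1 0.1 0.1] norm 0.1 0.2
now [0.5874 0.1994 0.2379] q [ 0.443 -0.022 -0.911 -0.274 -0.53   0.343] -> target [0.583 0.191 0.198]
rel cm [ 3.64 -0.91  1.77] deg [26.1  0.1 15. ] norm 4.1 30.1
```

Request:
{"op": "send_rows", "data": {"series": [0.7, -0.2, 0.4, 5.2, 0, 3, 0.4, 1.5, -0.4, 0.7, 10.4, 0, 6, 0.4, 2.2, -0.5, 1.1, 15.6, 0, 9, 0.4, 2.9, -0.7, 1.4, 20.8, 0, 12, 0.4, 3.6, -0.9, 1.8, 26.1, 0, 15, 0.4, 3.6, -0.9, 1.8, 26.1, 0, 15, 0.4, 3.6, -0.9, 1.8, 26.1, 0, 15, 0.4, 3.6, -0.9, 1.8, 26.1, 0, 15, 0.4, 3.6, -0.9, 1.8, 26.1, 0, 15, 0.4]}}

```text
clock: 8.82
tcp_pos: [0.5836, 0.1904, 0.1985]
orientation: [0.471, 0.299, 0.812, -0.172]
wrist_force: [-0.8, 0.4, -2.1]
finger_gap: 0.0551
```

```bash
cat > chk.py <<'E'
from fk import *
# chk n up dyaw : fit held/seated upright vessel (mouth x,y,z) from both cameras, axis tilt small
def chk(n,z0,xy,tilt=True):
    L,r=(.1,.028) if n=="wide" else (.13,.022);lab="wide_cup" if n=="wide" else "slim_tube"
    def b(x):
        a=np.array([x[3],x[4],1.]);a/=np.linalg.norm(a);return [cyl(np.array(x[:3]),a,L,r)]
    for c in("top","side"):read_camera(c)
    M=[];h0=b([*xy,z0,0,0])
    for c in("top","side"):
        best=max(silhouettes(c,lab),key=lambda d:(d["pixels"]*hmask(c,h0)).sum(),default=None)
        if best is None: print("none",c);continue
        m=best["pixels"].astype(float);print(c,round(best["p"],2),"overlap IoU",round(np.minimum(m,hmask(c,h0)).sum()/np.maximum(m,hmask(c,h0)).sum(),3),best["box"],"expected",cv2.boundingRect(hull(c,h0[0])))
        M.append((c,m))
    x,q=fit(b,M,[*xy,z0,0,0],[.006,.006,.006,.05,.05]);print("mouth",x[:3].round(4),"tilt",x[3:].round(3),"IoU",round(q,3))
E
python3 -c "
from chk import *
P=place('wide',0,.14,np.radians(-60));rel(P);chk('wide',.15,loc['thick'])
a=read_camera('side');b=read_camera('top')
cv2.imwrite('pics/d.png',np.hstack([cv2.resize(a[160:360,140:340],None,fx=2,fy=2),cv2.resize(b[120:320,120:320],None,fx=2,fy=2)]))"
```

```text
now [0.5836 0.1904 0.1985] q [ 0.598  0.269 -0.539  0.327 -0.99   1.066] -> target [0.583 0.191 0.198]
rel cm [ 0.12  0.01 -0.02] deg [ 0.1  0.2 -0.1] norm 0.1 0.2
top 0.63 overlap IoU 0.759 [160.5, 198.6, 34.2, 24.6] expected (159, 198, 35, 28)
side 0.72 overlap IoU 0.469 [232.5, 213.3, 22.4, 46.8] expected (230, 212, 28, 46)
mouth [0.5763 0.2014 0.1502] tilt [-0.039 -0.019] IoU 0.691
```

View pics/d.png

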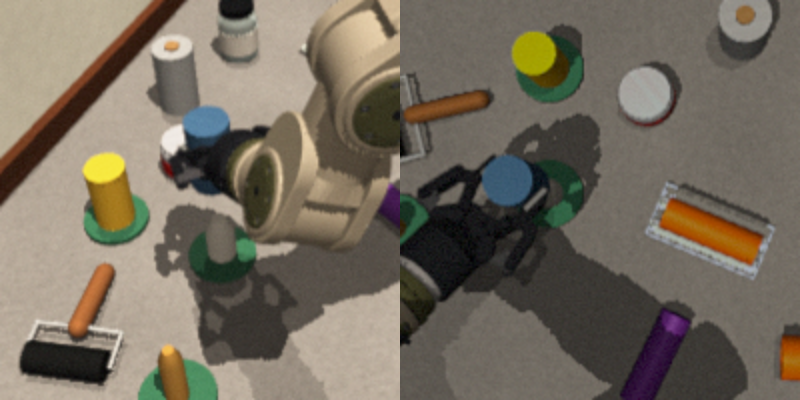

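Cup upright above the white peg. The arm hides part of the cup, so I'll measure it by its bright closed-end disc instead.

```bash
cat > disc.py <<'E'
from h import *
def disc(hsv_lo,hsv_hi,xy,z,r,win=.06):
    for c in("top","side"):
        im=cv2.cvtColor(read_camera(c),cv2.COLOR_BGR2HSV)
        reg=hmask(c,[cyl(np.array([*xy,z-.1]),[0,0,1],.12,win)])>.5
        col=(cv2.inRange(im,hsv_lo,hsv_hi)>0)&reg
        v=im[...,2][col];t,_=cv2.threshold(v.reshape(-1,1),0,255,cv2.THRESH_OTSU)
        m=(col&(im[...,2]>t)).astype(float)
        out=[]
        for mm in(m,col.astype(float)):
            b=lambda x:[cyl(np.array([x[0],x[1],z-.001]),[0,0,1],.001,r)]
            x,q=fit(b,[(c,mm)],xy,[.005,.005]);out+=[x.round(4),round(q,3)]
        print(c,"V thr",t,"bright n",int(m.sum()),"all",int(col.sum()),out)
E
python3 -c "
from disc import *
import json
loc=json.load(open('loc.json'));disc((95,60,20),(125,255,255),loc['thick'],.25,.028)"
```

```text
top V thr 72.0 bright n 504 all 670 [array([0.5726, 0.2006]), np.float64(0.957), array([0.5719, 0.1994]), np.float64(0.767)]
side V thr 109.0 bright n 281 all 455 [array([0.5708, 0.2027]), np.float64(0.909), array([0.5681, 0.2069]), np.float64(0.655)]
```

Closed-end disc is at about (0.572, 0.2015) against a stand axis of (0.569, 0.203), so I correct about 2 mm and lower.

Request:
{"op": "send_rows", "data": {"series": [0.1, -0.05, -0.2, 0, 0, 0, 0.4, 1.8, 0, 0.8, 0, 0, 0, 0.4, 3.6, -0.05, 1.8, 0, 0, 0, 0.4, 5.3, -0.05, 2.8, 0, 0, 0, 0.4, 6.2, -0.05, 3.3, 0, 0, 0, 0.4, 7, -0.05, 3.8, 0, 0, 0, 0.4, 7.9, -0.05, 4.3, 0, 0, 0, 0.4, 8.8, -0.05, 4.8, 0, 0, 0, 0.4, 8.8, -0.05, 4.8, 0, 0, 0, 0.4, 8.8, -0.05, 4.8, 0, 0, 0, 0.4]}}

```text
clock: 10.05
tcp_pos: [0.5815, 0.1923, 0.0973]
orientation: [0.47, 0.298, 0.812, -0.173]
wrist_force: [0.6, -0.1, -1.8]
finger_gap: 0.055
```

```bash
python3 -c "
from disc import *
from plan import *
disc((95,60,20),(125,255,255),loc['thick'],.15,.028);rel(place('wide',0,0,np.radians(-60)));print(get_state()['wrist_force'])"
```

```text
top V thr 72.0 bright n 411 all 537 [array([0.571 , 0.2018]), np.float64(0.949), array([0.5702, 0.2002]), np.float64(0.789)]
side V thr 109.0 bright n 265 all 410 [array([0.5687, 0.2048]), np.float64(0.911), array([0.5662, 0.2088]), np.float64(0.695)]
now [0.5821 0.1926 0.0984] q [ 0.603  0.425 -0.634  0.085 -0.993  1.075] -> target [0.583 0.191 0.058]
rel cm [ 3.46 -0.07  2.19] deg [ 0.   0.2 -0.1] norm 4.1 0.2
[ 0.43203626 -0.10064956 -1.38655235]
```

Request:
{"op": "send_rows", "data": {"series": [0.9, 0, 0.5, 0, 0, 0, 0.4, 1.7, 0, 1, 0, 0, 0, 0.4, 2.4, 0, 1.4, 0, 0, 0, 0.4, 2.8, 0, 1.6, 0, 0, 0, 0.4, 3.0, 0, 1.75, 0, 0, 0, 0.4, 3.2, 0, 1.85, 0, 0, 0, 0.4, 3.3, 0, 1.9, 0, 0, 0, 0.4, 3.35, 0, 1.95, 0, 0, 0, 0.4, 3.35, 0, 1.95, 0, 0, 0, 0.4, 3.35, 0, 1.95, 0, 0, 0, 0.4]}}

```text
clock: 10.98
tcp_pos: [0.5819, 0.1923, 0.0591]
orientation: [0.47, 0.299, 0.812, -0.173]
wrist_force: [-0.4, 0.1, -1.4]
finger_gap: 0.0553
```

```bash
python3 -c "
from disc import *
from plan import *
rel(place('wide',0,0,np.radians(-60)));print(get_state()['wrist_force'],get_state()['ft_torque'])"
```

```text
now [0.5819 0.1923 0.0591] q [ 0.602  0.496 -0.661 -0.013 -0.992  1.074] -> target [0.583 0.191 0.058]
rel cm [ 0.05 -0.03  0.23] deg [ 0.   0.1 -0. ] norm 0.2 0.1
[-0.37754283  0.0727578  -1.39714509] [ 0.67045732  0.80660591 -0.01026971]
```

Request:
{"op": "send_rows", "data": {"series": [0.09, 0, 0.05, 0, 0, 0, 0.4, 0.09, 0, 0.05, 0, 0, 0, 0.4, 0.17, 0, 0.1, 0, 0, 0, 0.4, 0.17, 0, 0.1, 0, 0, 0, 0.4, 0.26, 0, 0.15, 0, 0, 0, 0.4, 0.26, 0, 0.15, 0, 0, 0, 0.4, 0.26, 0, 0.15, 0, 0, 0, 0.4]}}

```text
clock: 11.57
tcp_pos: [0.5827, 0.1921, 0.059]
orientation: [0.473, 0.299, 0.811, -0.173]
wrist_force: [-5.4, 1.0, 12.2]
finger_gap: 0.0554
```

Contact: 12 N up at the expected height. I'll relax the push and open.

Request:
{"op": "send_rows", "data": {"series": [-0.17, 0, -0.1, 0, 0, 0, 0.4, -0.17, 0, -0.1, 0, 0, 0, 0.4, -0.17, 0, -0.1, 0, 0, 0, 0.66, -0.17, 0, -0.1, 0, 0, 0, 0.7, -0.17, 0, -0.1, 0, 0, 0, 0.8, -0.17, 0, -0.1, 0, 0, 0, 0.9, -0.17, 0, -0.1, 0, 0, 0, 1, -0.17, 0, -0.1, 0, 0, 0, 1, -0.17, 0, -0.1, 0, 0, 0, 1, -0.17, 0, -0.1, 0, 0, 0, 1]}}

```text
clock: 12.4
tcp_pos: [0.5817, 0.1921, 0.0577]
orientation: [0.47, 0.299, 0.812, -0.173]
wrist_force: [0.2, -0.1, 0.5]
finger_gap: 0.0854
```

```bash
python3 -c "
from fk import *
print(get_state()['wrist_force'],get_state()['finger_gap'])
rel(place('wide',.12,0.0,np.radians(-60)))
r=np.radians
for b in(0,.1,.14): print(ik(place('wide',b,0,r(-60)),get_state()['joint_pos'])[0].round(2),ik(place('wide',b,0,r(-60)),get_state()['joint_pos'])[1].round(4))
for b,u in((.12,0.1),(.12,0),(0,0)):print(ik(pick('slim',b,u),[-.5,.6,.1,1.4,.48,1.1]))
"
```

```text
[ 0.21757435 -0.09616602  0.50989891] 0.08540500466473351
now [0.5817 0.1921 0.0577] q [ 0.602  0.499 -0.662 -0.015 -0.992  1.074] -> target [0.504 0.258 0.118]
rel cm [ -0.1   -0.   -11.84] deg [0.  0.1 0. ] norm 11.8 0.1
[ 0.6   0.5  -0.66 -0.02 -0.99  1.07] 0.0
[ 0.76  0.43 -0.54  0.42 -1.04  1.37] 0.0
[ 0.83  0.43 -0.48  0.6  -1.05  1.5 ] 0.0
(array([-0.6352268 ,  0.15678722, -0.21032248,  1.32065346,  0.51155668,
        1.3352229 ]), np.float64(2.1052897059246388e-12))
(array([-0.6352268 ,  0.22433301, -0.38412479,  1.07930536,  0.51155668,
        1.3352229 ]), np.float64(8.334685102507809e-14))
(array([-0.50810765,  0.32948625, -0.5389356 ,  0.74723659,  0.5218517 ,
        1.48098149]), np.float64(1.0677084210220401e-13))
```

Retreat along the tool axis 14 cm, then check the cup.

Request:
{"op": "send_rows", "data": {"series": [0, 0, -1.5, 0, 0, 0, 1, 0, 0, -3, 0, 0, 0, 1, 0, 0, -5, 0, 0, 0, 1, 0, 0, -7, 0, 0, 0, 1, 0, 0, -9, 0, 0, 0, 1, 0, 0, -11, 0, 0, 0, 1, -3, 0, -14, 0, 0, 0, 1, -7, 0, -16, 0, 0, 0, 1, -7, 0, -16, 0, 0, 0, 1, -7, 0, -16, 0, 0, 0, 1]}}

```text
clock: 13.23
tcp_pos: [0.5039, 0.2612, 0.2017]
orientation: [0.472, 0.3, 0.812, -0.17]
wrist_force: [-0.4, -1.3, 0.0]
finger_gap: 0.0851
```

```bash
python3 -c "
from chk import *
chk('wide',.01,loc['thick'])
s=get_state();qa=s['joint_pos'];print(s['tcp_pos'],qa)
qb,e=ik(pick('slim',.12,.06),[-.6,.2,-.3,1.2,.5,1.3]);print(qb.round(2),e)
W=[fkq(qa+f*(qb-qa)) for f in(.25,.5,.75,1)];print([w[0].round(3) for w in W]);chain((s['tcp_pos'],rq(s['orientation'])),W)
"
```

```text
top 0.63 overlap IoU 0.909 [175.2, 203.6, 28.3, 19.4] expected (174, 203, 30, 24)
side 0.69 overlap IoU 0.333 [235.4, 250.7, 24.0, 43.2] expected (236, 252, 25, 42)
mouth [0.5708 0.2033 0.0129] tilt [ 0.001 -0.009] IoU 0.647
[0.50194823 0.25854159 0.19640007] [ 0.799541    0.32523075 -0.42592583  0.70828603 -1.04534487  1.43882489]
[-0.64  0.18 -0.28  1.22  0.51  1.34] 1.2026726638963006e-15
[array([0.516, 0.129, 0.138]), array([0.494, 0.042, 0.117]), array([ 0.479, -0.015,  0.141]), array([ 0.486, -0.076,  0.211])]
cm [ 0.3 -8.9 11.1] deg [14.5 22.7  9.7]
cm [-3.5 -6.4  5.7] deg [ 8.3 23.3 15.6]
cm [-5.5 -3.  -0.8] deg [ 0.2 23.2 18.9]
cm [-5.1  0.8 -7.7] deg [-8.5 22.5 19.2]
```

Cup confirmed upright and seated (mouth at about (0.571, 0.203), tilt ~0). On to the tube, along a raised path.

```bash
python3 -c "
from fk import *
s=get_state();qa=s['joint_pos']
qb,e=ik(pick('slim',.12,.06),[-.6,.2,-.3,1.2,.5,1.3])
W=[]
for f in(.25,.5,.75,1):
    r=fkq(qa+f*(qb-qa))[1];t=s['tcp_pos']+f*(fkq(qb)[0]-s['tcp_pos'])+np.array([-.04,0,.09])*4*f*(1-f)
    print(t.round(3),ik((t,r),qa+f*(qb-qa)));W.append((t,r))
chain((s['tcp_pos'],rq(s['orientation'])),W)
"
```

```text
[0.468 0.175 0.267] (array([ 0.56599258,  0.19952109, -0.16996466,  1.24362235, -0.6568698 ,
        1.57096519]), np.float64(6.020263878202258e-11))
[0.454 0.091 0.294] (array([ 0.19523164,  0.12538243, -0.06784683,  1.41119383, -0.26483193,
        1.50420101]), np.float64(5.069406652986099e-10))
[0.46  0.008 0.275] (array([-0.24138842,  0.11082589, -0.11173796,  1.40376871,  0.12435873,
        1.39647995]), np.float64(4.055177735315659e-12))
[ 0.486 -0.076  0.211] (array([-0.6352268 ,  0.17825831, -0.28493441,  1.22457044,  0.51155668,
        1.3352229 ]), np.float64(2.7755575615628914e-16))
cm [-7.6 -8.6 -1.1] deg [14.5 22.7  9.7]
cm [-6.4 -5.8  2. ] deg [ 8.3 23.3 15.6]
cm [-7.4 -1.5  4. ] deg [ 0.2 23.2 18.9]
cm [-8.9  3.4  5.2] deg [-8.5 22.5 19.2]
```

Request:
{"op": "send_rows", "data": {"series": [-7.6, -8.6, -1.1, 14.5, 22.7, 9.7, 1, -7.6, -8.6, -1.1, 14.5, 22.7, 9.7, 1, -7.6, -8.6, -1.1, 14.5, 22.7, 9.7, 1, -7.6, -8.6, -1.1, 14.5, 22.7, 9.7, 1, -7.6, -8.6, -1.1, 14.5, 22.7, 9.7, 1, -7.6, -8.6, -1.1, 14.5, 22.7, 9.7, 1]}}

```text
clock: 13.93
tcp_pos: [0.4696, 0.1747, 0.2687]
orientation: [0.274, 0.451, 0.832, -0.172]
wrist_force: [-0.2, 0.5, -0.3]
finger_gap: 0.0852
```

Request:
{"op": "send_rows", "data": {"series": [-6.4, -5.8, 2, 8.3, 23.3, 15.6, 1, -6.4, -5.8, 2, 8.3, 23.3, 15.6, 1, -6.4, -5.8, 2, 8.3, 23.3, 15.6, 1, -6.4, -5.8, 2, 8.3, 23.3, 15.6, 1, -6.4, -5.8, 2, 8.3, 23.3, 15.6, 1, -6.4, -5.8, 2, 8.3, 23.3, 15.6, 1]}}

```text
clock: 14.43
tcp_pos: [0.4538, 0.0911, 0.2925]
orientation: [0.088, 0.601, 0.788, -0.1]
wrist_force: [-0.2, 0.5, -0.6]
finger_gap: 0.0855
```

Request:
{"op": "send_rows", "data": {"series": [-7.4, -1.5, 4, 0.2, 23.2, 18.9, 1, -7.4, -1.5, 4, 0.2, 23.2, 18.9, 1, -7.4, -1.5, 4, 0.2, 23.2, 18.9, 1, -7.4, -1.5, 4, 0.2, 23.2, 18.9, 1, -7.4, -1.5, 4, 0.2, 23.2, 18.9, 1, -7.4, -1.5, 4, 0.2, 23.2, 18.9, 1]}}

```text
clock: 14.93
tcp_pos: [0.4584, 0.0087, 0.2738]
orientation: [-0.059, 0.729, 0.681, 0.037]
wrist_force: [0.4, 0.7, -0.2]
finger_gap: 0.0853
```

Request:
{"op": "send_rows", "data": {"series": [-8.9, 3.4, 5.2, -8.5, 22.5, 19.2, 1, -8.9, 3.4, 5.2, -8.5, 22.5, 19.2, 1, -8.9, 3.4, 5.2, -8.5, 22.5, 19.2, 1, -8.9, 3.4, 5.2, -8.5, 22.5, 19.2, 1, -8.9, 3.4, 5.2, -8.5, 22.5, 19.2, 1, -8.9, 3.4, 5.2, -8.5, 22.5, 19.2, 1, -8.9, 3.4, 5.2, -8.5, 22.5, 19.2, 1, -8.9, 3.4, 5.2, -8.5, 22.5, 19.2, 1, -8.9, 3.4, 5.2, -8.5, 22.5, 19.2, 1]}}

```text
clock: 15.68
tcp_pos: [0.4865, -0.073, 0.212]
orientation: [-0.14, 0.812, 0.523, 0.219]
wrist_force: [-0.5, -0.0, 0.4]
finger_gap: 0.0854
```

```bash
python3 -c "
from fk import *
rel(pick('slim',.12,0));rel(pick('slim',0,0))"
```

```text
now [ 0.4865 -0.073   0.212 ] q [-0.63   0.176 -0.285  1.225  0.514  1.337] -> target [ 0.486 -0.076  0.151]
rel cm [-3.34  0.06  5.14] deg [-0.  -0.1  0.2] norm 6.1 0.3
now [ 0.4865 -0.073   0.212 ] q [-0.63   0.176 -0.285  1.225  0.514  1.337] -> target [ 0.511 -0.022  0.047]
rel cm [-3.36  0.07 17.14] deg [-0.  -0.1  0.2] norm 17.5 0.3
```

Request:
{"op": "send_rows", "data": {"series": [-1.6, 0, 2.6, 0, 0, 0, 1, -3.3, 0, 5.1, 0, 0, 0, 1, -3.3, 0, 7.5, 0, 0, 0, 1, -3.3, 0, 10, 0, 0, 0, 1, -3.3, 0, 12, 0, 0, 0, 1, -3.3, 0, 14, 0, 0, 0, 1, -3.3, 0, 16, 0, 0, 0, 1, -3.3, 0, 16.9, 0, 0, 0, 1, -3.3, 0, 16.9, 0, 0, 0, 1, -3.3, 0, 16.9, 0, 0, 0, 1]}}

```text
clock: 16.52
tcp_pos: [0.5097, -0.0221, 0.0491]
orientation: [-0.141, 0.812, 0.522, 0.219]
wrist_force: [0.4, -0.6, 0.8]
finger_gap: 0.0855
```

```bash
python3 -c "
from fk import *
read_camera('top');rel(pick('slim',0,0));print(get_state()['wrist_force'])"
```

```text
now [ 0.5102 -0.0227  0.0496] q [-0.512  0.326 -0.537  0.755  0.524  1.474] -> target [ 0.511 -0.022  0.047]
rel cm [-0.03  0.01  0.3 ] deg [ 0.  -0.2  0.1] norm 0.3 0.2
[-0.56243146 -0.26765207  0.22480475]
```

Aligned (3 mm shallow on purpose). Closing.

Request:
{"op": "send_rows", "data": {"series": [0, 0, 0, 0, 0, 0, 0.8, 0, 0, 0, 0, 0, 0, 0.7, 0, 0, 0, 0, 0, 0, 0.6, 0, 0, 0, 0, 0, 0, 0.5, 0, 0, 0, 0, 0, 0, 0.4, 0, 0, 0, 0, 0, 0, 0.3, 0, 0, 0, 0, 0, 0, 0.3, 0, 0, 0, 0, 0, 0, 0.3, 0, 0, 0, 0, 0, 0, 0.3, 0, 0, 0, 0, 0, 0, 0.3], "newtons": 50}}

```text
clock: 17.4
tcp_pos: [0.5085, -0.0226, 0.0495]
orientation: [-0.141, 0.813, 0.521, 0.219]
wrist_force: [-5.5, -0.3, 7.2]
finger_gap: 0.0433
```

```bash
python3 -c "
from fk import *
rel(pick('slim',0,0));print(get_state()['wrist_force'],get_state()['finger_gap'])"
```

```text
now [ 0.5085 -0.0226  0.0495] q [-0.515  0.325 -0.539  0.757  0.525  1.474] -> target [ 0.511 -0.022  0.047]
rel cm [0.03 0.17 0.32] deg [-0.1 -0.2 -0.1] norm 0.4 0.3
[-5.45465254 -0.34874188  7.17797861] 0.043277731923258934
```

Gripped at 43 mm. Lift 17 cm.

Request:
{"op": "send_rows", "data": {"series": [0.5, 0.1, -0.87, 0, 0, 0, 0.3, 1, 0.1, -1.73, 0, 0, 0, 0.3, 2, 0.1, -3.46, 0, 0, 0, 0.3, 3, 0.1, -5.2, 0, 0, 0, 0.3, 4, 0.1, -6.9, 0, 0, 0, 0.3, 5, 0, -8.7, 0, 0, 0, 0.3, 6, 0, -10.4, 0, 0, 0, 0.3, 7, 0, -12.1, 0, 0, 0, 0.3, 8, 0, -13.9, 0, 0, 0, 0.3, 8.5, 0, -14.7, 0, 0, 0, 0.3]}}

```text
clock: 18.23
tcp_pos: [0.5103, -0.0241, 0.2217]
orientation: [-0.139, 0.813, 0.521, 0.22]
wrist_force: [0.0, -1.0, -0.4]
finger_gap: 0.0433
```

```bash
python3 -c "
from fk import *
s=get_state();qa=s['joint_pos'];print(s['wrist_force'],s['finger_gap'],qa.round(2))
P=place('slim',0,.15,np.radians(-45))
qb,e=ik(P,[.84,.25,-.66,-.12,-.79,.62]);print(qb.round(2),e)
W=[];vs=[]
D0=rq(s['orientation']).inv()
for f in(.25,.5,.75,1):
    r=fkq(qa+f*(qb-qa))[1];t=s['tcp_pos']+f*(P[0]-s['tcp_pos'])+np.array([-.03,0,.06])*4*f*(1-f)
    q,er=ik((t,r),qa+f*(qb-qa));m=(r*rq(pick('slim')[1].as_quat()[[3,0,1,2]]).inv()).apply([np.cos(loc['slim'][2]),np.sin(loc['slim'][2]),0])
    g=t-D*r.apply([0,0,1]);print('tcp',t.round(3),'mouth',(g+m*.078).round(3),q.round(2),er.round(4));W.append((t,r))
chain((s['tcp_pos'],rq(s['orientation'])),W)
"
```

```text
[ 0.00393458 -0.97324389 -0.44558547] 0.043273892804696776 [-0.52  0.15 -0.29  1.18  0.52  1.47]
[ 0.84  0.2  -0.62 -0.04 -0.79  0.62] 2.0869632305511224e-15
tcp [0.497 0.084 0.268] mouth [0.489 0.153 0.26 ] [-0.1   0.   -0.27  1.13  0.18  1.33] 0.0
tcp [0.499 0.193 0.285] mouth [0.468 0.244 0.249] [ 0.32 -0.04 -0.31  0.96 -0.19  1.2 ] 0.0
tcp [0.515 0.301 0.271] mouth [0.482 0.325 0.214] [ 0.65  0.02 -0.44  0.61 -0.54  0.99] 0.0
tcp [0.547 0.409 0.228] mouth [0.529 0.411 0.16 ] [ 0.84  0.2  -0.62 -0.04 -0.79  0.62] 0.0
cm [10.4 -5.7  0.6] deg [ -0.5 -18.1 -34.4]
cm [10.8  1.9  0.2] deg [ -4.7 -17.  -31.2]
cm [7.9 7.6 1.1] deg [ -7.4 -17.6 -25.2]
cm [ 5.  10.4  3.6] deg [ -7.4 -18.1 -17.5]
```

Request:
{"op": "send_rows", "data": {"series": [5.2, -2.8, 0.3, -0.2, -9, -17.2, 0.3, 10.4, -5.7, 0.6, -0.5, -18.1, -34.4, 0.3, 10.4, -5.7, 0.6, -0.5, -18.1, -34.4, 0.3, 10.4, -5.7, 0.6, -0.5, -18.1, -34.4, 0.3, 10.4, -5.7, 0.6, -0.5, -18.1, -34.4, 0.3, 10.4, -5.7, 0.6, -0.5, -18.1, -34.4, 0.3, 10.4, -5.7, 0.6, -0.5, -18.1, -34.4, 0.3, 10.4, -5.7, 0.6, -0.5, -18.1, -34.4, 0.3]}}

```text
clock: 18.9
tcp_pos: [0.496, 0.0853, 0.2657]
orientation: [0.016, 0.648, 0.751, 0.125]
wrist_force: [0.7, -0.5, -0.6]
finger_gap: 0.0433
```

Request:
{"op": "send_rows", "data": {"series": [5.4, 1, 0.1, -2.4, -8.5, -15.6, 0.3, 10.8, 1.9, 0.2, -4.7, -17, -31.2, 0.3, 10.8, 1.9, 0.2, -4.7, -17, -31.2, 0.3, 10.8, 1.9, 0.2, -4.7, -17, -31.2, 0.3, 10.8, 1.9, 0.2, -4.7, -17, -31.2, 0.3, 10.8, 1.9, 0.2, -4.7, -17, -31.2, 0.3, 10.8, 1.9, 0.2, -4.7, -17, -31.2, 0.3]}}

```text
clock: 19.48
tcp_pos: [0.497, 0.1931, 0.2816]
orientation: [0.183, 0.434, 0.881, 0.05]
wrist_force: [-0.1, 0.8, -1.6]
finger_gap: 0.043
```

Request:
{"op": "send_rows", "data": {"series": [4, 3.8, 0.5, -3.7, -8.8, -12.6, 0.3, 7.9, 7.6, 1.1, -7.4, -17.6, -25.2, 0.3, 7.9, 7.6, 1.1, -7.4, -17.6, -25.2, 0.3, 7.9, 7.6, 1.1, -7.4, -17.6, -25.2, 0.3, 7.9, 7.6, 1.1, -7.4, -17.6, -25.2, 0.3, 7.9, 7.6, 1.1, -7.4, -17.6, -25.2, 0.3, 7.9, 7.6, 1.1, -7.4, -17.6, -25.2, 0.3]}}

```text
clock: 20.07
tcp_pos: [0.5146, 0.3003, 0.268]
orientation: [0.348, 0.223, 0.911, -0.002]
wrist_force: [0.1, 0.3, -0.9]
finger_gap: 0.0433
```

```bash
python3 -c "
from fk import *
rel(place('slim',0,.15,np.radians(-45)));print(get_state()['finger_gap'])"
```

```text
now [0.5146 0.3003 0.268 ] q [ 0.651  0.021 -0.441  0.615 -0.535  0.992] -> target [0.547 0.409 0.228]
rel cm [ 4.86 10.5   3.39] deg [ -7.6 -18.5 -17.7] norm 12.1 26.8
0.043279529493101605
```

Request:
{"op": "send_rows", "data": {"series": [2.4, 5.2, 1.7, -3.8, -9.2, -8.8, 0.3, 4.9, 10.5, 3.4, -7.6, -18.5, -17.7, 0.3, 4.9, 10.5, 3.4, -7.6, -18.5, -17.7, 0.3, 4.9, 10.5, 3.4, -7.6, -18.5, -17.7, 0.3, 4.9, 10.5, 3.4, -7.6, -18.5, -17.7, 0.3, 4.9, 10.5, 3.4, -7.6, -18.5, -17.7, 0.3, 4.9, 10.5, 3.4, -7.6, -18.5, -17.7, 0.3, 4.9, 10.5, 3.4, -7.6, -18.5, -17.7, 0.3]}}

```text
clock: 20.73
tcp_pos: [0.5481, 0.4104, 0.2312]
orientation: [0.501, 0.055, 0.863, -0.029]
wrist_force: [0.2, 0.4, -0.8]
finger_gap: 0.0431
```

```bash
python3 -c "
from disc import *
from fk import *
disc((3,80,40),(22,255,255),loc['thin'],.29,.022,.05)
rel(place('slim',0,.15,np.radians(-45)))
a=read_camera('side');b=read_camera('top')
cv2.imwrite('pics/e.png',np.hstack([cv2.resize(a[220:420,120:320],None,fx=2,fy=2),cv2.resize(b[120:320,30:230],None,fx=2,fy=2)]))"
```

```text
top V thr 97.0 bright n 628 all 1176 [array([0.533 , 0.4114]), np.float64(0.513), array([0.533 , 0.4111]), np.float64(0.294)]
side V thr 189.0 bright n 366 all 1134 [array([0.5316, 0.4117]), np.float64(0.899), array([0.5159, 0.4317]), np.float64(0.333)]
now [0.5477 0.4105 0.2311] q [ 0.839  0.2   -0.622 -0.038 -0.791  0.621] -> target [0.547 0.409 0.228]
rel cm [ 0.35 -0.15  0.1 ] deg [ 0.2  0.2 -0.2] norm 0.4 0.3
```

View pics/e.png

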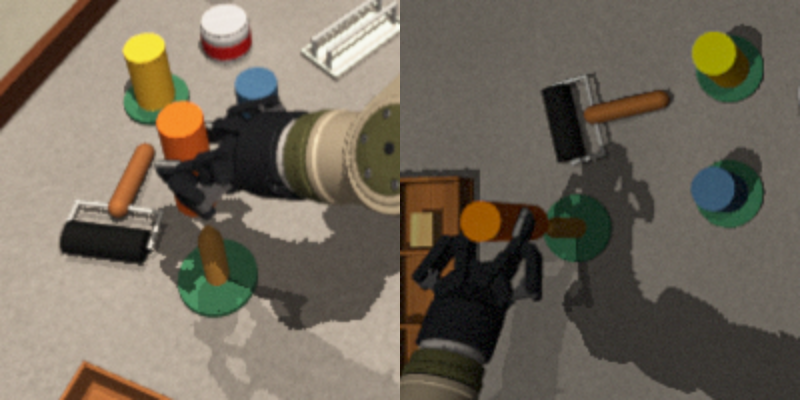

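The tube is inverted above the brass peg, with its closed end at (0.532, 0.4115) against the stand at (0.529, 0.411). I shift about 2.5 mm and lower 9 cm.

Request:
{"op": "send_rows", "data": {"series": [0.1, 0, -0.2, 0, 0, 0, 0.3, 1.8, 0, 0.8, 0, 0, 0, 0.3, 3.1, 0, 1.5, 0, 0, 0, 0.3, 4.4, 0, 2.3, 0, 0, 0, 0.3, 5.3, 0, 2.8, 0, 0, 0, 0.3, 6.2, 0, 3.3, 0, 0, 0, 0.3, 7, 0, 3.8, 0, 0, 0, 0.3, 7.9, 0, 4.3, 0, 0, 0, 0.3, 7.9, 0, 4.3, 0, 0, 0, 0.3, 7.9, 0, 4.3, 0, 0, 0, 0.3]}}

```text
clock: 21.77
tcp_pos: [0.5437, 0.4102, 0.1374]
orientation: [0.5, 0.052, 0.864, -0.031]
wrist_force: [0.3, 0.6, -2.4]
finger_gap: 0.0434
```

```bash
python3 -c "
from disc import *
from fk import *
s=get_state();print(s['wrist_force'],s['ft_torque'])
rel(place('slim',0,0,np.radians(-45)))
z=.14+s['tcp_pos'][2]-place('slim',0,0,np.radians(-45))[0][2]
disc((3,120,130),(22,255,255),loc['thin'],z,.022,.035)"
```

```text
[ 0.29829159  0.61893057 -2.3515003 ] [ 0.13914459  0.98058721 -0.00956997]
now [0.5437 0.4102 0.1374] q [ 0.845  0.348 -0.725 -0.282 -0.794  0.623] -> target [0.547 0.409 0.078]
rel cm [ 5.04 -0.06  3.26] deg [0.1 0.1 0.2] norm 6.0 0.2
top V thr 149.0 bright n 232 all 258 [array([0.5286, 0.4114]), np.float64(0.804), array([0.5297, 0.4106]), np.float64(0.893)]
side V thr 191.0 bright n 310 all 494 [array([0.5267, 0.4146]), np.float64(0.94), array([0.5245, 0.4166]), np.float64(0.652)]
```

Request:
{"op": "send_rows", "data": {"series": [0.9, 0, 0.5, 0, 0, 0, 0.3, 1.7, 0, 1, 0, 0, 0, 0.3, 2.6, 0, 1.5, 0, 0, 0, 0.3, 3.4, 0, 2, 0, 0, 0, 0.3, 4, 0, 2.3, 0, 0, 0, 0.3, 4.4, 0, 2.5, 0, 0, 0, 0.3, 4.7, 0, 2.7, 0, 0, 0, 0.3, 4.85, 0, 2.8, 0, 0, 0, 0.3, 4.85, 0, 2.8, 0, 0, 0, 0.3, 4.85, 0, 2.8, 0, 0, 0, 0.3]}}

```text
clock: 22.7
tcp_pos: [0.5443, 0.4106, 0.0823]
orientation: [0.5, 0.052, 0.864, -0.03]
wrist_force: [-0.3, -0.1, -0.8]
finger_gap: 0.0429
```

Request:
{"op": "send_rows", "data": {"series": [0.09, 0, 0.05, 0, 0, 0, 0.3, 0.09, 0, 0.05, 0, 0, 0, 0.3, 0.17, 0, 0.1, 0, 0, 0, 0.3, 0.17, 0, 0.1, 0, 0, 0, 0.3, 0.26, 0, 0.15, 0, 0, 0, 0.3, 0.26, 0, 0.15, 0, 0, 0, 0.3]}}

```text
clock: 23.2
tcp_pos: [0.5449, 0.4106, 0.0809]
orientation: [0.502, 0.053, 0.863, -0.03]
wrist_force: [-3.0, -2.4, 6.5]
finger_gap: 0.0432
```

```bash
python3 -c "
from fk import *
s=get_state();print(s['wrist_force'],s['ft_torque'])
rel(place('slim',0,0,np.radians(-45)))"
```

```text
[-3.00509126 -2.36167475  6.53569487] [-0.26830279  0.11752151 -0.37403976]
now [0.5449 0.4106 0.0809] q [ 0.844  0.465 -0.766 -0.445 -0.796  0.622] -> target [0.547 0.409 0.078]
rel cm [ 0.2  -0.12  0.34] deg [0.1 0.3 0. ] norm 0.4 0.4
```

Contact near the expected height (7–9 N), so I relax and open.

Request:
{"op": "send_rows", "data": {"series": [-0.05, 0, -0.03, 0, 0, 0, 0.3, -0.09, 0, -0.05, 0, 0, 0, 0.3, -0.09, 0, -0.05, 0, 0, 0, 0.52, -0.09, 0, -0.05, 0, 0, 0, 0.6, -0.09, 0, -0.05, 0, 0, 0, 0.7, -0.09, 0, -0.05, 0, 0, 0, 0.8, -0.09, 0, -0.05, 0, 0, 0, 0.9, -0.09, 0, -0.05, 0, 0, 0, 1, -0.09, 0, -0.05, 0, 0, 0, 1, -0.09, 0, -0.05, 0, 0, 0, 1]}}

```text
clock: 24.03
tcp_pos: [0.5441, 0.4104, 0.0798]
orientation: [0.5, 0.052, 0.864, -0.03]
wrist_force: [-0.0, -0.3, 0.9]
finger_gap: 0.0855
```

Request:
{"op": "send_rows", "data": {"series": [0, 0, -1.5, 0, 0, 0, 1, 0, 0, -3, 0, 0, 0, 1, 0, 0, -5, 0, 0, 0, 1, 0, 0, -7, 0, 0, 0, 1, 0, 0, -9, 0, 0, 0, 1, 0, 0, -11, 0, 0, 0, 1, -2, 0, -13, 0, 0, 0, 1, -4, 0, -15, 0, 0, 0, 1, -4, 0, -15, 0, 0, 0, 1, -4, 0, -15, 0, 0, 0, 1]}}

```text
clock: 24.87
tcp_pos: [0.435, 0.4252, 0.192]
orientation: [0.501, 0.053, 0.863, -0.028]
wrist_force: [-0.3, -0.7, -0.4]
finger_gap: 0.0854
```

```bash
python3 -c "
from chk import *
s=get_state();print(s['clock'],s['wrist_force'],s['finger_gap'],s['tcp_pos'])
chk('slim',.01,loc['thin']);chk('wide',.01,loc['thick'])
a=read_camera('side');b=read_camera('top')
cv2.imwrite('pics/f.png',np.hstack([cv2.resize(a[220:420,120:320],None,fx=2,fy=2),cv2.resize(b[120:320,30:230],None,fx=2,fy=2)]))"
```

```text
24.8667 [-0.26494694 -0.68705731 -0.4499256 ] 0.08539300917850683 [0.43499485 0.42522402 0.19199418]
top 0.65 overlap IoU 0.859 [88.8, 224.8, 38.6, 17.5] expected (89, 223, 37, 19)
side 0.59 overlap IoU 0.915 [209.6, 318.5, 28.6, 47.6] expected (210, 315, 28, 51)
mouth [0.5321 0.411  0.0075] tilt [-0.015  0.012] IoU 0.944
top 0.67 overlap IoU 0.884 [173.9, 203.7, 29.9, 20.7] expected (174, 203, 30, 24)
side 0.75 overlap IoU 0.928 [236.2, 255.4, 26.4, 41.8] expected (236, 252, 25, 42)
mouth [0.5709 0.2047 0.0108] tilt [-0.003 -0.023] IoU 0.938
```

View pics/f.png

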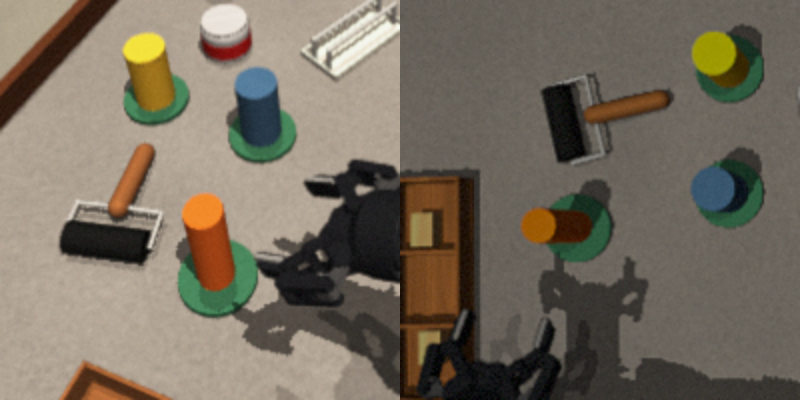

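Both vessels stand upside down on their green feet, with mouth z about 0.008–0.011 against the 0.010 seat and near-zero tilt. The gripper is clear, so I hand in.

Request:
{"op": "send_rows", "data": {"series": [0, 0, 0, 0, 0, 0, 1, 0, 0, 0, 0, 0, 0, 1, 0, 0, 0, 0, 0, 0, 1, 0, 0, 0, 0, 0, 0, 1, 0, 0, 0, 0, 0, 0, 1, 0, 0, 0, 0, 0, 0, 1]}}

```text
clock: 25.87
tcp_pos: [0.4348, 0.4238, 0.1894]
orientation: [0.5, 0.052, 0.864, -0.03]
wrist_force: [-0.1, -0.2, -0.2]
finger_gap: 0.0854
```

```bash
python3 -c "
from workcell import *
print(hand_in())"
```

```text
the job is handed in; nothing more can be done
None
```

I put the blue cup upside down over the thick white peg and the small orange tube upside down over the thin brass peg. I let both go, pulled the gripper clear, and handed the job in at about 26 s of the 72 s allowed. Hand-in gave no verdict.

| Vessel | Mouth to peg axis | Fitted mouth height (seat at 10 mm) | Fitted tilt | Contact push when lowered |
|---|---|---|---|---|
| Blue cup | about 2–3 mm | about 11 mm | about 1.3° | about 12 N |
| Orange tube | about 3–4 mm | about 7.5 mm | about 1.1° | about 7 N |

- **Final checks:** these figures come from the last two-camera fits, and all are within the limits. The tube's fitted height is 2.5 mm below the seat; I put that down to fitting error.
- **Less reliable readings:** while the gripper hid part of the cup, the outline checks agreed poorly. I used the closed-end disc in both cameras instead, and the fits with the cup in clear view agreed well.
- **Reach limit:** my first placing pose for the cup ran into a joint limit, with the cup safely held. I placed both vessels with the tool turned 45–60° to the side instead.
- **Bystanders:** the tool path was planned to clear them. The yellow cup, ink tin and ink roller show no visible change in the last pictures. I did not measure the jar, foil roll or spatula again.

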